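# Set a thin blank out over the end of the bench hook for sawing

### The arm

A 6-joint arm with a two-finger parallel gripper is mounted at the origin on the work surface. World frame = base frame: x ahead of the robot, y to its left, z up, the work surface at z = 0. Lengths are in m, angles in rad, forces in N, time in s.
With the tool pointing down it reaches from about 0.3 to 0.775 m from the base axis. Payload 14.6 kg.
Tool frame: the origin (TCP) lies midway between the tips of the shut fingers; the grasp point (between the pads) lies 19 mm behind it; x points along the fingers, y is the direction in which the jaws open and shut, and the axes are right-handed (so a half turn about x gives the same grasp; the last joint's range is limited). The gripper opens to 85 mm and grips with 20 to 120 N. Pads are 22 mm wide; open, the fingers measure 114 mm over their backs; the gripper's body (76 mm by 85 mm) begins 54 mm behind the grasp point. The pads swing forward as they close: fully open they stand 13 mm farther back than shut.
Start: joints at [1.275, 0.3, 1.521, -0, 1.321, -0.067], TCP at [0.125, 0.536, 0.195] pointing down, gripper open.
Joint ranges: [-3.03, 3.03], [-0.79, 2.21], [0.23, 2.52], [-1.04, 4.18], [0, 3.07], [-2.55, 2.55]. Speed limits (rad/s): [2.22, 2.22, 2.57, 3.14, 3.14, 3.14].

### API

Orientations are given as a unit quaternion [x, y, z, w].
In Python, from bench import env gives the robot as it stands. The module is installed in compiled form; this text tells all that it offers. Calls block until the motion is done:
- env.move_ptp(position, orientation): joint-space move of the TCP to a pose.
- env.servo_line(position, rot=None, vel=0.15): straight line of the TCP; rot=None keeps the orientation; vel is the mean speed in m/s.
- env.movej(angles): joint-space move.
- env.ungrasp() and env.grab(): open the fingers fully, or close them until they stop; the grip force is fixed at half the most.
- env.pause(seconds).
- env.inverse_kinematics(position, orientation): joint angles nearest the present ones, or None.
- env.read_state(): the state.
- env.camera(name): name is "scene" or "top"; returns a dict with "color" (420x560x3 uint8, blue, green, red), "K" (3x3 intrinsics, pixels), "k1" (the pictures are not rectified: a ray, as slopes to the right and down, at radius r is drawn at 1 + k1 r^2 times it, then the intrinsics apply), "T" (4x4, takes a point from camera to world coordinates). Camera axes: x right, y up, looking along -z (the intrinsics and any distortion apply to the point x, -y, -z); pixel columns grow to the right and rows downward; lengths in m; the calibration is good to about 2 mm. A picture is of the moment at which its call begins. There is no depth.
A pose or a line that the arm cannot do raises env.IKError and nothing moves.
- env.finish_job(): hands the job in, once; it reports no verdict.
Trained networks look in the newest picture that a camera, given by its name, has taken for a name from the list of things; names that differ only in an ending like _2 or _b are one class to them, and where a whole thing is asked for, a point or a joint stands for the part that bears it (a point fixed in the world has none). Each returns a list of dicts, best first, with "confidence" (0 to 1); they miss things now and then, are a little off and sometimes report something else, mostly with a low value. They report only what shows in the picture. A call takes as long as a camera call. They do not tell look-alikes from the thing itself.
- env.look_for(camera, query): "box" ([left, top, right, bottom] in pixels, round what is visible of it).
The state is a dict: "time": time; "joints": joint angles; "qd": joint speeds; "joint_torque": joint torques, N m; "tcp_pos": TCP position; "tool_rot": TCP orientation; "force": force on the tool from outside, world axes, zero at the start; "wrist_torque": the same for the moment, N m; "opening": finger opening in m.
Only numpy, scipy, OpenCV 4.12 (cv2) and the standard library are available. Lean on these libraries where they do the work, as an engineer would, in place of code of your own. Each camera call takes 0.05 s, during which the arm holds its last target.

### The job

The thin wooden blank lying on the bench hook is to be sawn along its pencil line, just off the hook's right-hand end (the robot's right). With the fingertips, push it flat against the hook's fence and along the fence until the marked strip overhangs that end and the whole pencil line shows clear of it, by less than a finger's width. Only slide it: do not lift or tip it, do not disturb the tools and turned pieces round about, and leave it lying there against the fence.

Things in the scene. Friction and masses are not known exactly. Their poses are not given: they have to be found in the camera images.
- board: thin loose blank of pale wood, 85 (x) x 200 (y) x 8 mm thick, about 0.1 kg, lying flat on the bench hook, a little askew and some 10 to 40 mm short of the fence. Origin: centre of its underside; x points across it towards the fence, y along it to the robot's left, z up. A dark pencil line 2 mm wide crosses its top face 40 mm from its right-hand (-y) end
- board_line (a point): middle of the pencil line, on the blank's top face (8 mm above its underside, on its centre line, 60 mm from its centre towards -y)
- hook: bench hook, fixed on a wooden slab 45 mm thick: flat dark wooden base 200 (x) x 340 (y) x 18 mm, a fence along its far side. Origin: centre of the base's underside, on the slab; x points away from the robot to the fence, y along the fence to the robot's left, z up. The blank lies on the base's top, z = 18 mm. Base edges: near x = -100, left y = +170, right y = -170 mm (blank is to overhang here)
- hook_end (a point): point on the base's top at its right-hand end, at the foot of the fence's near face: x = +70, y = -170, z = +18 mm in the hook's frame. The fence runs the base's full length, near face at x = +70 mm, 30 mm thick, top at z = 44 mm. Beyond the end is a free drop of 18 mm to the slab
- square: try square lying flat on the slab left of the hook: wooden stock 20 x 105 x 16 mm, steel blade 150 x 26 x 3 mm; not to be disturbed. Origin: on the slab, under the middle of the whole tool
- saw: small back saw lying flat on the slab behind the fence: round handle 24 mm thick, 170 mm long, blade 200 mm long; not to be disturbed. Origin: on the slab, where handle and blade meet
- pencil: flat carpenter's pencil, 13 x 150 x 8 mm, lying on the slab at its far right; not to be disturbed. Origin: on the slab, under the middle of its barrel
- turned_box: small turned wooden box with a knobbed lid, 48 mm across, 63 mm high, standing on the slab to the right of the hook; not to be disturbed. Origin: centre of its underside
- mallet: turned wooden carver's mallet standing head down on the worktop to the right, 92 mm across, 210 mm high; not to be disturbed. Origin: centre of its underside
- plane: block plane on the worktop to the right, 160 x 48 x 57 mm; not to be disturbed. Origin: centre of its sole
- bowl: turned wooden bowl on the worktop to the left, 170 mm across, 65 mm high; not to be disturbed. Origin: centre of its underside
There are look-alikes about, which are no part of the job. There is more than one size of the board; the job needs the middle-sized.

How it is judged:
By the outcome, as a careful person would: the job done as asked, in the order asked, and still so for the second after the job is handed in, with the robot touching nothing.
It also fails if it takes over 61 s, if anything falls off the work surface, if the arm or the gripper's body presses on something with over 40 N, if the wrist force passes 120 N, or if a joint passes its speed limit or range.

## Working session

There is one attempt and no reset: what is moved stays moved. The work goes in short steps, each a Python script; the robot and the scene stay as the last script left them, time stands still between calls to the robot, and variables do not carry over. Pictures are saved under pics/ and viewed, and the job is handed in when it is done.

```bash
mkdir -p pics
cat > h.py <<'E'
import numpy as np, cv2
from bench import env
def px2w(c,u,v,z):
    K=c["K"];k1=c["k1"];T=np.array(c["T"])
    d=np.array([(u-K[0][2])/K[0][0],(v-K[1][2])/K[1][1]])
    s=d.copy()
    for _ in range(30): s=d/(1+k1*(s@s))
    r=T[:3,:3]@np.array([s[0],-s[1],-1.]);o=T[:3,3]
    return o+r*(z-o[2])/r[2]
def w2px(c,p):
    K=c["K"];k1=c["k1"];T=np.array(c["T"])
    q=T[:3,:3].T@(np.array(p)-T[:3,3]); s=np.array([q[0]/-q[2],-q[1]/-q[2]])
    s=s*(1+k1*(s@s)); return np.array([K[0][0]*s[0]+K[0][2],K[1][1]*s[1]+K[1][2]])
E
python3 - <<'E'
from h import *
for n in("scene","top"):
    c=env.camera(n);cv2.imwrite(f"pics/{n}0.png",c["color"]);print(n,np.round(c["T"],3).tolist(),np.round(c["K"],1).tolist(),c["k1"])
    for q in("board","hook","square","saw","pencil","turned_box","mallet"):
        print(q,[(np.round(d["box"]).tolist(),round(d["confidence"],2)) for d in env.look_for(n,q)][:4])
s=env.read_state();print(s["time"],s["tool_rot"],s["tcp_pos"],s["opening"])
E
```

```text
scene [[0.591, -0.696, 0.408, 0.969], [0.807, 0.51, -0.299, -0.344], [0.0, 0.505, 0.863, 1.089], [0.0, 0.0, 0.0, 1.0]] [[398.3, 0.0, 279.6], [0.0, 398.3, 208.7], [0.0, 0.0, 1.0]] -0.041722539824521156
board [([304.0, 130.0, 332.0, 161.0], 0.7), ([145.0, 168.0, 200.0, 257.0], 0.61), ([246.0, 189.0, 316.0, 248.0], 0.57)]
hook [([227.0, 166.0, 356.0, 275.0], 0.81)]
square [([339.0, 154.0, 397.0, 194.0], 0.79)]
saw [([280.0, 203.0, 385.0, 288.0], 0.67)]
pencil [([227.0, 296.0, 273.0, 329.0], 0.7)]
turned_box [([195.0, 257.0, 214.0, 278.0], 0.62)]
mallet []
top [[0.006, 0.998, -0.055, 0.439], [-1.0, 0.006, 0.003, 0.029], [0.003, 0.055, 0.998, 1.392], [0.0, 0.0, 0.0, 1.0]] [[400.0, 0.0, 283.1], [0.0, 400.0, 207.4], [0.0, 0.0, 1.0]] 0.018975084128034517
board [([337.0, 240.0, 391.0, 324.0], 0.94), ([196.0, 237.0, 224.0, 282.0], 0.94), ([262.0, 197.0, 321.0, 223.0], 0.58)]
hook [([231.0, 174.0, 336.0, 236.0], 0.69)]
square [([366.0, 200.0, 380.0, 215.0], 0.74), ([181.0, 172.0, 218.0, 224.0], 0.59), ([233.0, 176.0, 333.0, 238.0], 0.17)]
saw [([208.0, 153.0, 324.0, 172.0], 0.82)]
pencil [([338.0, 157.0, 383.0, 160.0], 0.73)]
turned_box [([367.0, 198.0, 382.0, 213.0], 0.53), ([232.0, 175.0, 336.0, 238.0], 0.17)]
mallet [([423.0, 224.0, 462.0, 257.0], 0.91)]
0.8 [ 0.08069684  0.70248113 -0.08071888  0.70249039] [0.12473353 0.53564597 0.19498059] 0.0855632527449377
```

Run:
```python
import cv2
a=cv2.imread("pics/top0.png")[140:330,160:480];cv2.imwrite("pics/topc.png",cv2.resize(a,(800,475),interpolation=cv2.INTER_CUBIC))
a=cv2.imread("pics/scene0.png")[110:340,130:430];cv2.imwrite("pics/scc.png",cv2.resize(a,(780,598),interpolation=cv2.INTER_CUBIC))
```

```text
(no output)
```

View pics/topc.png

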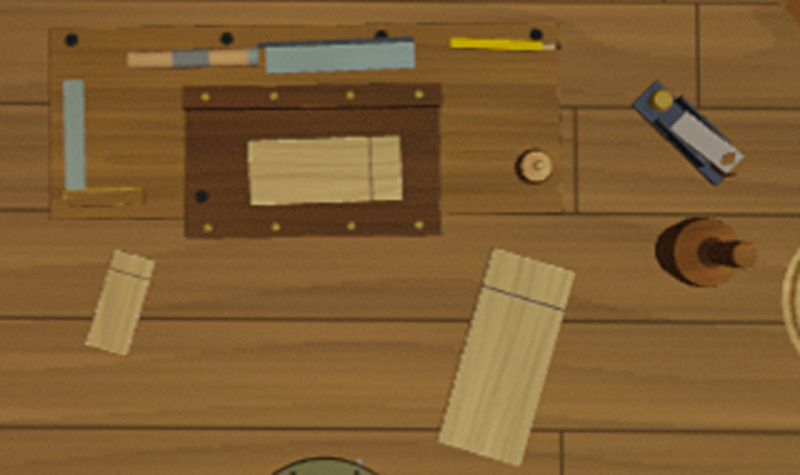

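View pics/scc.png

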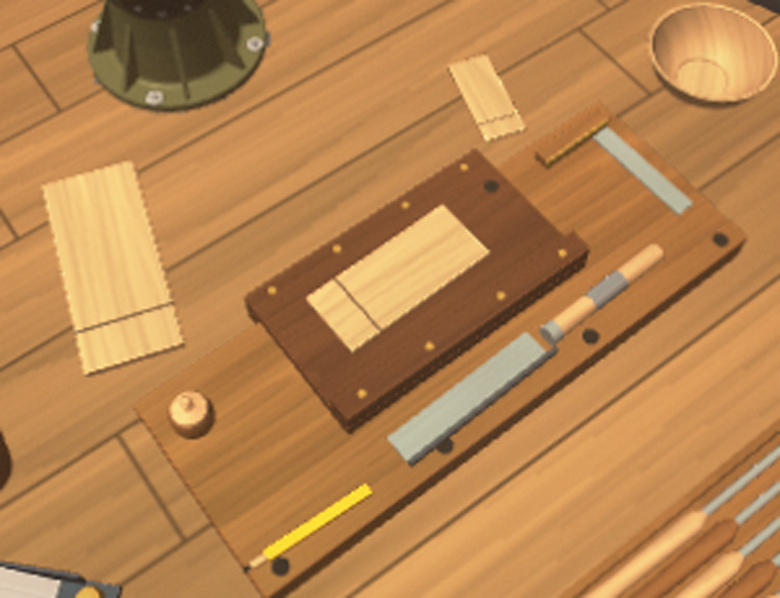

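View pics/top0.png

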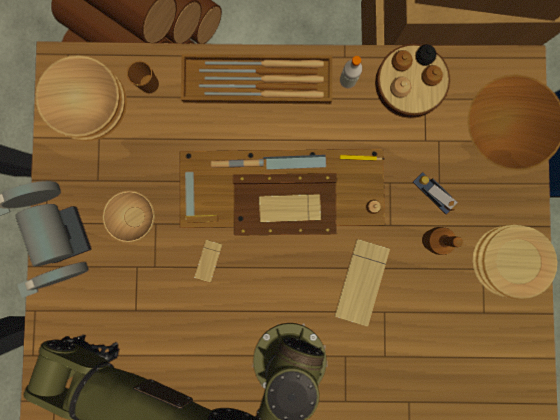

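The top view shows three blanks: small at (208,261), large at (363,282), and the middle-sized one on the hook at (291,209). The one on the hook is the target. Next I measure it and the hook.

```bash
cat >> h.py <<'E'
from scipy.optimize import least_squares
def board_mask(c,z=.071):
    im=c["color"].astype(int); return None
def Rz(a): return np.array([[np.cos(a),-np.sin(a)],[np.sin(a),np.cos(a)]])
def board_fit(c,box,name=None):
    # pale wood within ROI: green channel threshold (Otsu)
    l,t,r,b=[int(x) for x in box]
    g=c["color"][t:b,l:r,1]; g=cv2.resize(g,None,fx=4,fy=4,interpolation=cv2.INTER_CUBIC)
    th,m=cv2.threshold(g,0,255,cv2.THRESH_BINARY+cv2.THRESH_OTSU)
    m=cv2.morphologyEx(m,cv2.MORPH_CLOSE,np.ones((13,13)))
    cs,_=cv2.findContours(m,cv2.RETR_EXTERNAL,cv2.CHAIN_APPROX_NONE)
    ct=max(cs,key=cv2.contourArea)[:,0].astype(float)
    uv=(ct+.5)/4-.5+[l,t]
    P=np.array([px2w(c,u,v,.071)[:2] for u,v in uv]).astype(np.float32)
    (cx,cy),(w,h),a=cv2.minAreaRect(P)
    if name:
        q=cv2.cvtColor(g,cv2.COLOR_GRAY2BGR);cv2.drawContours(q,[ct.astype(int)[:,None]],-1,(0,0,255),1);cv2.imwrite(name,q)
    bx=cv2.boxPoints(((cx,cy),(w,h),a))
    return np.array([cx,cy]),(w,h),a,bx
E
python3 - <<'E'
from h import *
t=env.camera("top");s=env.camera("scene")
for c,b,n in((t,(248,186,332,230),"bt"),(s,(238,176,328,252),"bs")):
    r=board_fit(c,b,f"pics/{n}.png");print(n,np.round(r[0],4),np.round(r[1],4),round(r[2],2),np.round(r[3],4).tolist())
# hook corners by hand, top and scene crops
f=2.5
for n,u,v,z in(("NL",186,237,.063),("NR",441,237,.063),("FL",184,87,.089),("FR",440,84,.089),("fnL",186,109,.089),("fnR",440,106,.089)):
    print(n,np.round(px2w(t,u/f-.3+160,v/f-.3+140,z),4))
f=2.6
for n,u,v,z in(("NL",475,150,.063),("NR",247,299,.063),("FR",350,417,.089),("FL",588,252,.089)):
    print("s",n,np.round(px2w(s,u/f-.3+130,v/f-.3+110,z),4))
for n,u,v in(("slabNR",560,213),("box",536,165)): print(n,np.round(px2w(t,u/2.5+160,v/2.5+140,.045 if n[0]=='s' else .1),4))
im=t["color"];cv2.imwrite("pics/hk.png",cv2.resize(im[168:242,226:342],None,fx=6.8,fy=6.8,interpolation=cv2.INTER_CUBIC))
im=s["color"];cv2.imwrite("pics/hs.png",cv2.resize(im[162:280,220:360],None,fx=5,fy=5,interpolation=cv2.INTER_CUBIC))
E
```

```text
bt [0.5112 0.0033] [0.0874 0.204 ] 2.54 [[0.46309998631477356, 0.10320000350475311], [0.47209998965263367, -0.1005999967455864], [0.5594000220298767, -0.09669999778270721], [0.5504000186920166, 0.1071000024676323]]
bs [0.5121 0.0034] [0.0865 0.2012] 2.54 [[0.4643999934196472, 0.10199999809265137], [0.4733000099658966, -0.0989999994635582], [0.5597000122070312, -0.09520000219345093], [0.5508000254631042, 0.10580000281333923]]
NL [0.4214 0.1866 0.063 ]
NR [ 0.4235 -0.1515  0.063 ]
FL [0.6177 0.1887 0.089 ]
FR [ 0.624  -0.1469  0.089 ]
fnL [0.5888 0.1857 0.089 ]
fnR [ 0.595  -0.1468  0.089 ]
s NL [0.4231 0.1856 0.063 ]
s NR [ 0.4333 -0.15    0.063 ]
s FR [ 0.6259 -0.143   0.089 ]
s FL [0.6228 0.1864 0.089 ]
slabNR [ 0.4556 -0.315   0.045 ]
box [ 0.5167 -0.2704  0.1   ]
```

View pics/hk.png

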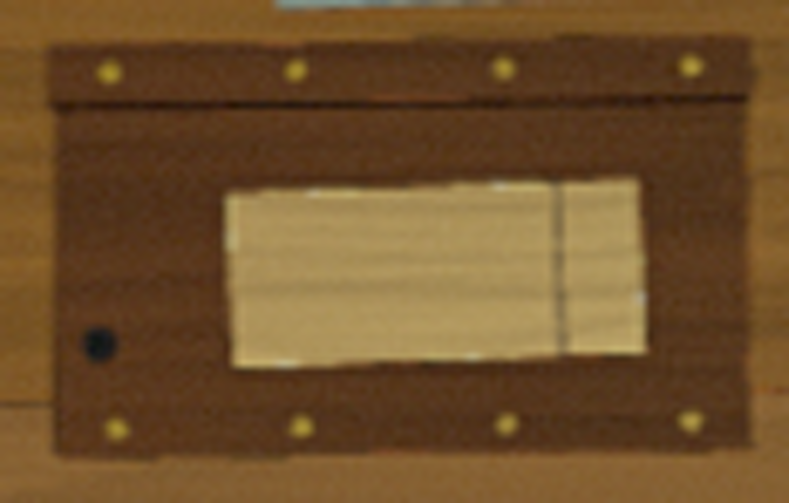

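View pics/hs.png

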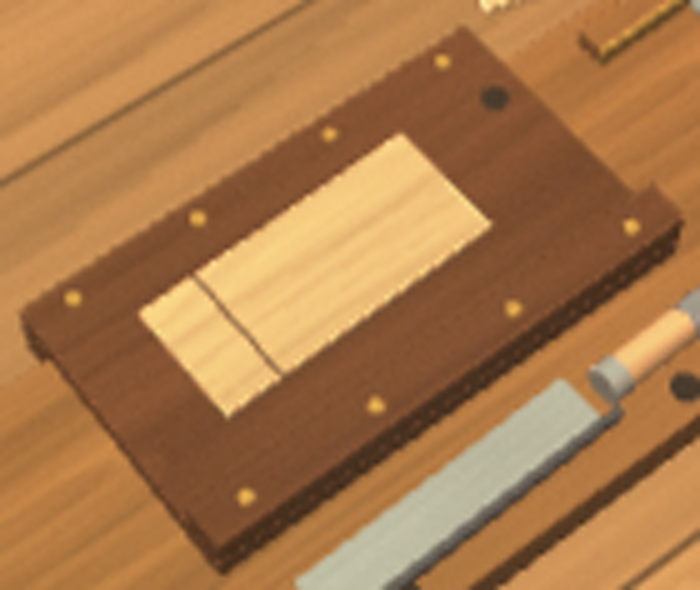

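View pics/bs.png

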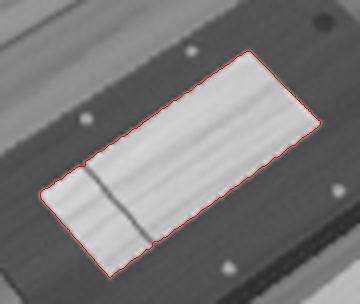

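The hook-mounted blank measures about 86 x 202 mm, which confirms it is the middle-sized one. It is askew by 2.5° and about 35 mm short of the fence. Next I refine the hook pose and check the tool axes and IK.

Run:
```python
from h import *
from scipy.spatial.transform import Rotation as R
t=env.camera("top");s=env.camera("scene")
A=lambda u,v:(u/6.8-.43+226,v/6.8-.43+168)
B=lambda u,v:(u/5-.4+220,v/5-.4+162)
obs=[(t,(.1,.17,.044),A(50,46)),(t,(.1,-.17,.044),A(749,38)),(t,(-.1,.17,.018),A(56,457)),(t,(-.1,-.17,.018),A(751,449)),
(t,(.07,.17,.044),A(51,102)),(t,(.07,-.17,.044),A(747,96)),
(s,(-.1,.17,.018),B(465,27)),(s,(-.1,-.17,.018),B(22,312)),(s,(.1,.17,.044),B(682,222))]
def W(p,l): return np.r_[Rz(p[2])@np.array(l[:2])+p[:2],l[2]+.045]
f=lambda p:np.concatenate([w2px(c,W(p,l))-o for c,l,o in obs])
r=least_squares(f,[.52,.02,.015],loss="soft_l1");print(r.x,np.degrees(r.x[2]));print(np.round(f(r.x).reshape(-1,2),2).tolist())
np.save("hook.npy",r.x)
print("hook_end",W(r.x,(.07,-.17,.018)))
for c,b in((t,(248,186,332,230)),(s,(238,176,328,252))):
    q=board_fit(c,b); print(np.round((Rz(r.x[2]).T@(q[3]-r.x[:2]).T).T,4).tolist())
print(R.from_quat(env.read_state()["tool_rot"]).as_matrix().round(2).tolist())
psi=r.x[2]
for sg in(1,-1):
    x=np.array([0,0,-1.]);y=sg*np.array([-np.sin(psi),np.cos(psi),0]);M=np.c_[x,y,np.cross(x,y)];qq=R.from_matrix(M).as_quat()
    print(sg,qq.round(4),[np.round(env.inverse_kinematics(p,qq),2).tolist() if env.inverse_kinematics(p,qq) is not None else None for p in((.433,.003,.15),(.433,.003,.054),(.5,-.1,.054),(.55,.14,.066))])
```

```text
[0.52366542 0.01959549 0.01681764] 0.9635796681907899
[[-0.41, -0.77], [0.54, -0.63], [-0.11, -0.12], [0.26, -0.03], [-0.52, 0.11], [1.0, -0.05], [-0.09, -0.43], [-1.13, -0.58], [0.65, -0.69]]
hook_end [ 0.59651438 -0.14920329  0.063     ]
[[-0.0592, 0.0847], [-0.0537, -0.1192], [0.0337, -0.1169], [0.0282, 0.087]]
[[-0.0579, 0.0834], [-0.0524, -0.1178], [0.034, -0.1154], [0.0285, 0.0857]]
[[0.0, 0.23, 0.97], [-0.0, 0.97, -0.23], [-1.0, -0.0, 0.0]]
1 [-0.0059  0.7071  0.0059  0.7071] [[-0.08, 0.08, 1.89, -0.0, 1.17, -1.67], [-0.08, 0.23, 1.98, -0.0, 0.93, -1.67], [-0.27, 0.38, 1.77, -0.0, 0.99, -1.86], [0.18, 0.47, 1.6, -0.0, 1.07, -1.4]]
-1 [ 0.7071  0.0059 -0.7071  0.0059] [[-0.08, 0.08, 1.89, -0.0, 1.17, 1.48], [-0.08, 0.23, 1.98, -0.0, 0.93, 1.48], [-0.27, 0.38, 1.77, -0.0, 0.99, 1.28], [0.18, 0.47, 1.6, -0.0, 1.07, 1.74]]
```

```bash
cat >> h.py <<'E'
from scipy.spatial.transform import Rotation as R
H=np.load("hook.npy")
_x=np.array([0,0,-1.]);_y=np.array([-np.sin(H[2]),np.cos(H[2]),0]);Q=R.from_matrix(np.c_[_x,_y,np.cross(_x,_y)]).as_quat()
def hw(hx,hy,z): return np.r_[Rz(H[2])@np.array([hx,hy])+H[:2],z]
def st():
    s=env.read_state();f=Rz(H[2]).T@np.array(s["force"])[:2];p=Rz(H[2]).T@(np.array(s["tcp_pos"])[:2]-H[:2])
    return s["time"],p,s["tcp_pos"][2],f,s["force"][2]
def show(tag=""):
    t,p,z,f,fz=st();print(tag,"t%.1f hook xy %.1f %.1f mm z %.1f  F %.1f %.1f %.1f"%(t,p[0]*1e3,p[1]*1e3,z*1e3,f[0],f[1],fz))
def snap(n):
    for c in("top","scene"):
        i=env.camera(c)["color"]; a=i[160:245,225:385] if c=="top" else i[150:295,170:370]
        cv2.imwrite(f"pics/{n}_{c}.png",cv2.resize(a,None,fx=4,fy=4,interpolation=cv2.INTER_CUBIC))
E
python3 - <<'E'
from h import *
env.move_ptp(hw(-.087,-.017,.18),Q);show()
env.servo_line(hw(-.087,-.017,.085),vel=.15);show()
env.servo_line(hw(-.087,-.017,.0535),vel=.05);show()
snap("d1")
E
```

```text
t3.2 hook xy -86.9 -16.5 mm z 180.0  F -0.8 -0.3 0.2
 t4.0 hook xy -86.5 -16.9 mm z 85.7  F -0.1 0.3 0.4
 t4.8 hook xy -86.9 -17.0 mm z 53.6  F -0.2 -0.4 -1.2
```

View pics/d1_scene.png

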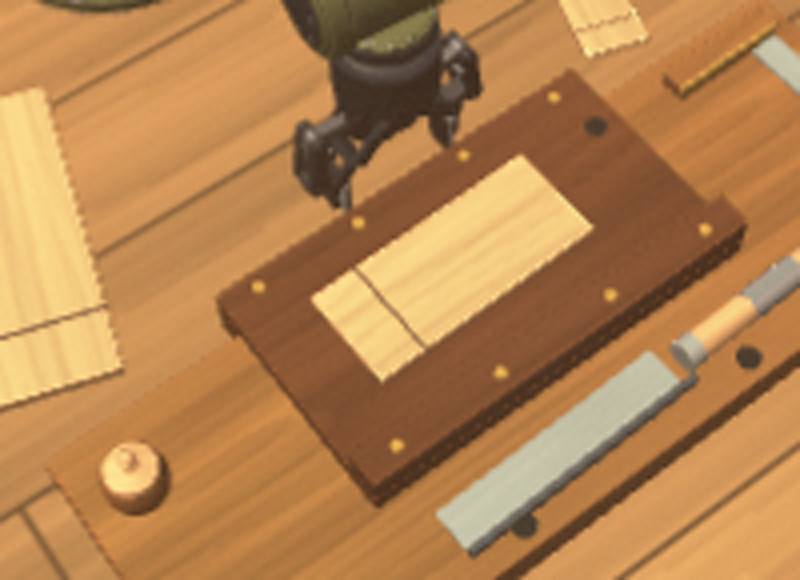

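The open fingers stand level behind the blank's near edge, with tips at about (345,205) and (450,140). I push toward the fence with a force stop.

Run:
```python
from h import *
env.servo_line(hw(-.035,-.017,.0535),vel=.04);show("pre")
hx=-.035
while hx<-.012:
    hx+=.0015; env.servo_line(hw(hx,-.017,.0535),vel=.02);f=st()[3]
    print(round(hx*1e3,1),np.round(f,1),end="; ")
    if f[0]<-5: break
show("end");snap("d2")
```

```text
pre t6.3 hook xy -35.1 -17.0 mm z 53.5  F 0.1 -0.7 -0.4
-33.5 [ 0.6 -0.2]; -32.0 [-0.7  0.8]; -30.5 [ 0.1 -0.3]; -29.0 [-0.  -0.7]; -27.5 [ 0.1 -0. ]; -26.0 [-0.3  0.4]; -24.5 [0.1 0.9]; -23.0 [ 0.3 -0.6]; -21.5 [ 0.1 -0.2]; -20.0 [0.1 0.7]; -18.5 [0.2 0.2]; -17.0 [0.3 0.1]; -15.5 [ 0.7 -0.4]; -14.0 [ 0.5 -0.2]; -12.5 [ 0.6 -0. ]; -11.0 [-0.1 -0.4]; end t10.3 hook xy -10.9 -17.0 mm z 53.5  F -0.1 -0.4 -0.2
```

View pics/d2_scene.png

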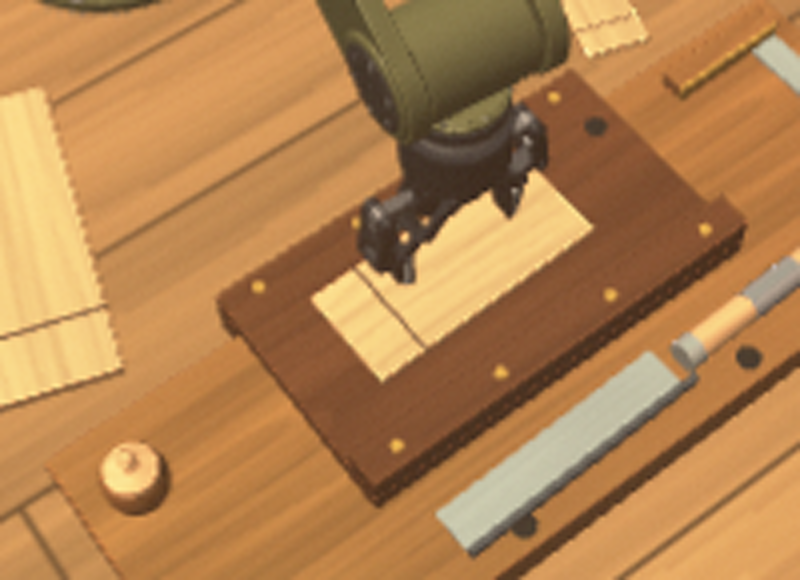

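The blank did not move. The open tips passed over it, with the scene pixel of its right near corner still at (312,298), so they stand higher than assumed. I back off and find the tip height with a guarded touch on the base.

Run:
```python
from h import *
env.servo_line(hw(-.080,-.017,.0535),vel=.12);show("back")
z=.0535
while z>.036:
    z-=.001; env.servo_line(hw(-.080,-.017,z),vel=.02);fz=st()[4]
    print(round(z*1e3,1),round(fz,1),end="; ")
    if fz>3: break
show("end");snap("d3")
```

```text
back t11.2 hook xy -79.3 -17.1 mm z 53.8  F 0.3 0.3 0.6
52.5 -0.2; 51.5 -0.3; 50.5 0.3; 49.5 0.1; 48.5 -0.0; 47.5 -0.1; 46.5 -0.3; 45.5 0.6; 44.5 -0.5; 43.5 1.0; 42.5 0.1; 41.5 0.1; 40.5 -0.5; 39.5 -0.0; 38.5 0.4; 37.5 0.2; 36.5 -0.1; 35.5 0.1; end t15.7 hook xy -80.0 -17.0 mm z 35.4  F 0.5 0.2 0.1
```

View pics/d3_scene.png

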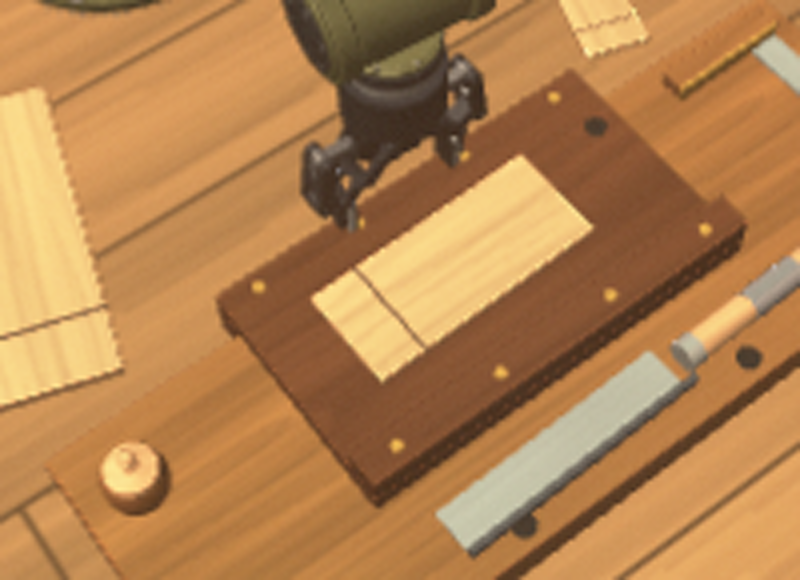

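Run:
```python
from h import *
c=env.camera("scene");t=env.camera("top");print("opening",env.read_state()["opening"])
for z in(.04,.063,.08,.1):
  print(z,[np.round((w2px(c,hw(-.08,-.017+d,z))-[170,150])*4).tolist() for d in(-.05,.05)])
a=c["color"][165:225,235:305];cv2.imwrite("pics/tip.png",cv2.resize(a,None,fx=9,fy=9,interpolation=cv2.INTER_CUBIC))
a=t["color"][170:250,225:345];cv2.imwrite("pics/tipt.png",cv2.resize(a,None,fx=6,fy=6,interpolation=cv2.INTER_CUBIC))
```

```text
opening 0.08545002946675197
0.04 [[344.0, 254.0], [448.0, 187.0]]
0.063 [[342.0, 239.0], [449.0, 171.0]]
0.08 [[341.0, 227.0], [449.0, 159.0]]
0.1 [[339.0, 213.0], [449.0, 144.0]]
```

View pics/tip.png

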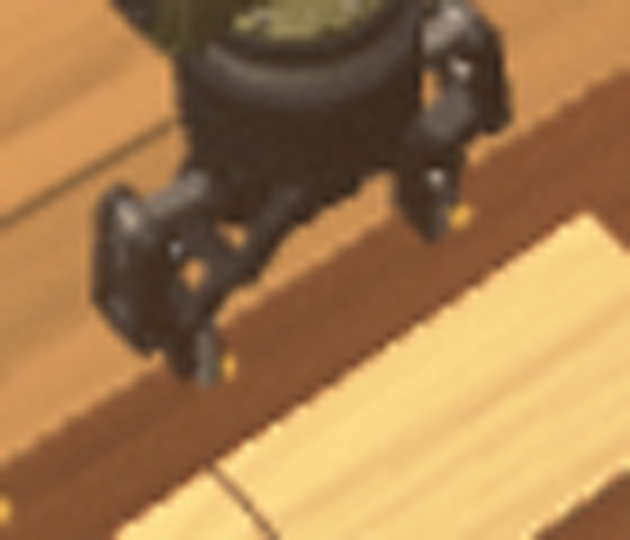

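View pics/tipt.png

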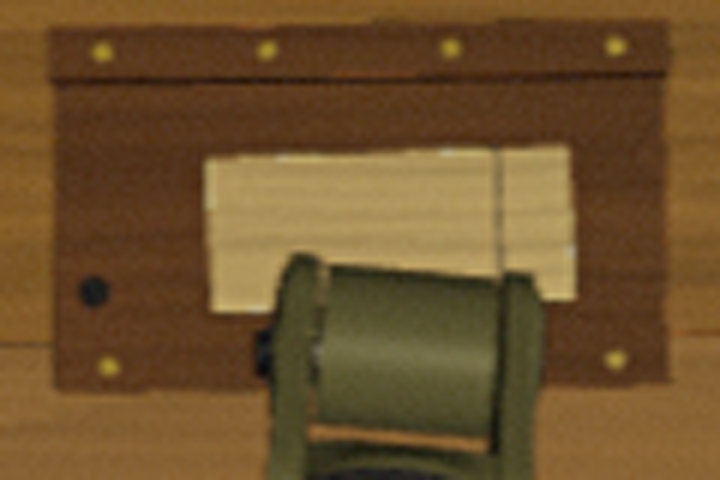

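The tips appear at z of about 0.075 with the TCP at 0.035, so they stand well back when open. I continue the guarded descent.

Run:
```python
from h import *
z=.0355
while z>.014:
    z-=.001; env.servo_line(hw(-.080,-.017,z),vel=.05);fz=st()[4]
    print(round(z*1e3,1),round(fz,1),end="; ")
    if fz>3: break
show("end");snap("d4")
```

```text
34.5 -0.1; 33.5 -0.5; 32.5 0.6; 31.5 0.2; 30.5 0.6; 29.5 0.0; 28.5 -0.4; 27.5 -0.2; 26.5 -0.3; 25.5 -0.1; 24.5 0.1; 23.5 0.5; 22.5 -0.4; 21.5 0.4; 20.5 0.6; 19.5 -0.4; 18.5 0.7; 17.5 -0.3; 16.5 1.0; 15.5 -0.3; 14.5 0.1; 13.5 2.5; end t21.4 hook xy -79.9 -17.0 mm z 13.6  F 0.6 -0.9 2.5
```

View pics/d4_scene.png

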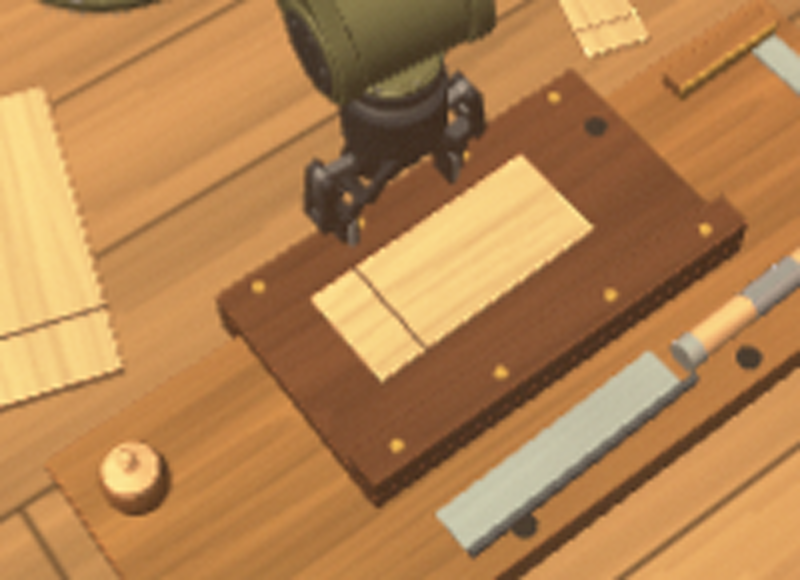

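Contact with the base came at TCP z = 0.0138, and the picture agrees: the tips at (352,240) and (455,178) match z = 0.063. I raise 3 mm and push toward the fence.

Run:
```python
from h import *
Z=.0168
env.servo_line(hw(-.080,-.017,Z),vel=.05)
env.servo_line(hw(-.034,-.017,Z),vel=.06);show("pre")
hx=-.034
while hx<-.014:
    hx+=.0015; env.servo_line(hw(hx,-.017,Z),vel=.04);f=st()[3]
    print(round(hx*1e3,1),np.round(f,1),end="; ")
    if f[0]<-4: break
show("end");snap("d5")
```

```text
pre t22.6 hook xy -34.3 -17.0 mm z 16.7  F 0.4 0.1 -0.6
-32.5 [ 0.2 -0.9]; -31.0 [ 0.5 -0.1]; -29.5 [-0.  -0.8]; -28.0 [-0.  0.]; -26.5 [ 0.2 -0.2]; -25.0 [-5.2 -0.9]; end t24.1 hook xy -25.4 -17.0 mm z 16.7  F -5.2 -0.9 1.4
```

View pics/d5_scene.png

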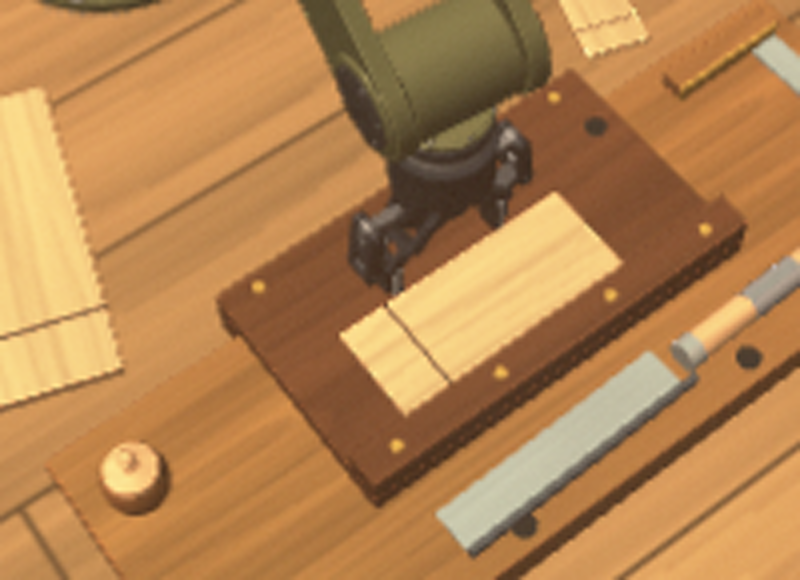

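The blank is flush with the fence, stopped at TCP hx = -25 mm, exactly as predicted. Now I shut the fingers, go to its left end and make a guarded descent there.

Run:
```python
from h import *
env.servo_line(hw(-.036,-.017,.0168),vel=.06)
env.servo_line(hw(-.036,-.017,.075),vel=.2)
env.grab();print("op",env.read_state()["opening"])
env.servo_line(hw(.031,.125,.07),vel=.25);show()
z=.066
while z>.012:
    z-=.002 if z>.035 else .001; env.servo_line(hw(.031,.125,z),vel=.06);fz=st()[4]
    print(round(z*1e3,1),round(fz,1),end="; ")
    if fz>2: break
show("end");snap("d6")
```

```text
op -9.544899701901856e-05
 t26.5 hook xy 30.5 124.2 mm z 69.8  F 0.6 0.7 -0.3
64.0 1.1; 62.0 0.0; 60.0 -0.1; 58.0 0.2; 56.0 0.5; 54.0 0.1; 52.0 0.5; 50.0 -0.0; 48.0 -1.3; 46.0 1.0; 44.0 -0.7; 42.0 -0.6; 40.0 0.4; 38.0 -0.2; 36.0 0.7; 34.0 0.9; 33.0 -0.2; 32.0 1.0; 31.0 -0.4; 30.0 0.3; 29.0 -0.3; 28.0 -0.9; 27.0 0.2; 26.0 8.3; end t32.5 hook xy 31.1 125.0 mm z 26.8  F -4.6 -1.0 8.3
```

View pics/d6_scene.png

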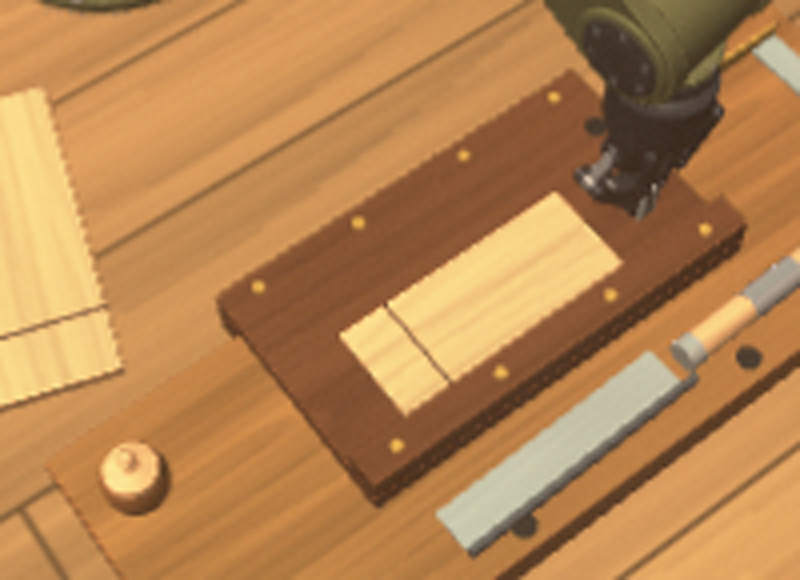

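View pics/d6_top.png

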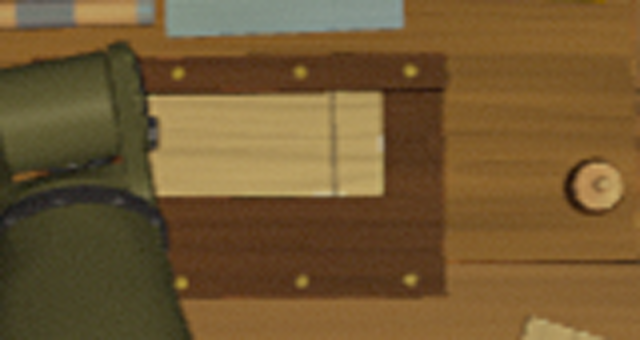

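The shut tips touch at about 0.0266. I raise 3 mm and push along the fence, stopping short to measure.

```bash
cat >> h.py <<'E'
def linepos(tag=""):
    # line location by profile along the board in hook frame, at several hx, both cameras
    for n in("top","scene"):
        c=env.camera(n);g=cv2.GaussianBlur(c["color"],(3,3),0.6).astype(np.float32).sum(2)/3
        out=[];e=[]
        for hx in(-.002,.01,.02,.03,.045,.055):
            ys=np.arange(-.235,-.02,.0005)
            P=np.array([w2px(c,hw(hx,y,.071)) for y in ys]).astype(np.float32)
            v=cv2.remap(g,P[:,0][None],P[:,1][None],cv2.INTER_LINEAR)[0]
            b=np.array([np.median(v[max(0,i-24):i+25]) for i in range(len(v))]); d=b-v
            lo=np.argmax(v>.6*np.median(np.sort(v)[-120:])) if 0 else None
            k=slice(0,len(ys)); j=int(np.argmax(np.where(v>0,d,0)))
            out.append(round(ys[j]*1e3,1))
            grad=np.gradient(cv2.GaussianBlur(v[None],(1,1),0)[0]); e.append(round(ys[int(np.argmax(grad))]*1e3,1))
        print(tag,n,"line",out,"right end",e)
E
python3 - <<'E'
from h import *
linepos("before")
Z=.0295
env.servo_line(hw(.031,.125,Z),vel=.05)
env.servo_line(hw(.031,.035,Z),vel=.06);show("push");snap("d7");linepos("a")
E
```

```text
before top line [np.float64(-77.0), np.float64(-77.5), np.float64(-77.5), np.float64(-77.5), np.float64(-77.5), np.float64(-77.5)] right end [np.float64(-119.5), np.float64(-119.5), np.float64(-120.0), np.float64(-118.5), np.float64(-119.5), np.float64(-119.5)]
before scene line [np.float64(-78.0), np.float64(-76.0), np.float64(-76.5), np.float64(-76.5), np.float64(-77.5), np.float64(-76.5)] right end [np.float64(-117.5), np.float64(-118.0), np.float64(-118.0), np.float64(-118.5), np.float64(-116.5), np.float64(-117.5)]
push t34.6 hook xy 31.0 35.2 mm z 29.5  F 0.0 -0.6 -0.2
a top line [np.float64(-27.5), np.float64(-27.5), np.float64(-27.5), np.float64(-133.5), np.float64(-134.0), np.float64(-131.0)] right end [np.float64(-171.0), np.float64(-172.5), np.float64(-173.0), np.float64(-172.0), np.float64(-172.0), np.float64(-173.5)]
a scene line [np.float64(-131.0), np.float64(-131.0), np.float64(-132.5), np.float64(-130.5), np.float64(-130.5), np.float64(-130.5)] right end [np.float64(-171.5), np.float64(-171.5), np.float64(-171.5), np.float64(-171.0), np.float64(-171.5), np.float64(-171.5)]
```

View pics/d7_scene.png

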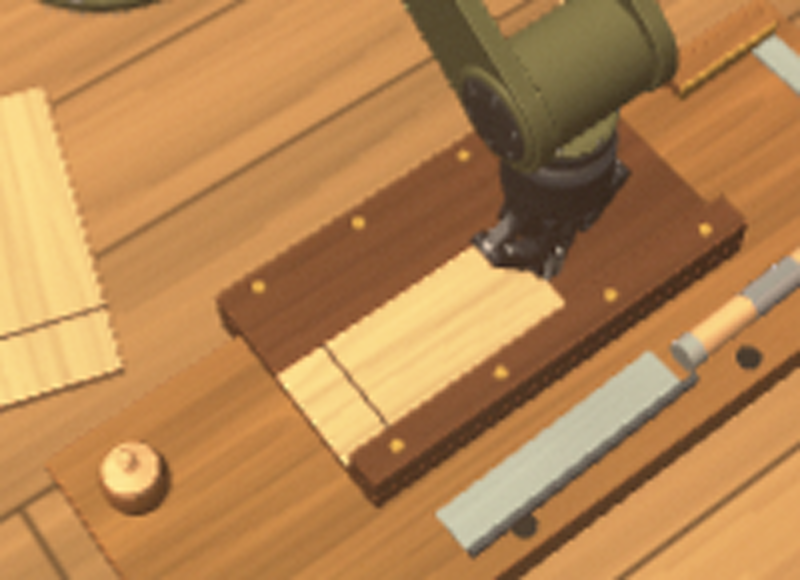

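View pics/d7_top.png

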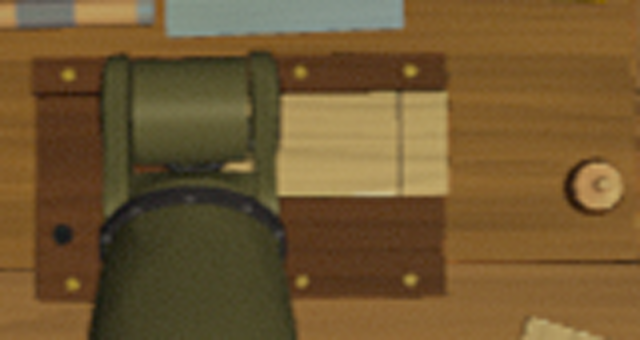

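The blank slides squarely. The line is now at hook y = -132 mm and the target is about -178, so I push 46 mm more.

Run:
```python
from h import *
Z=.0295
env.servo_line(hw(.031,-.0108,Z),vel=.05);show("push");linepos("b");snap("d8")
```

```text
push t35.9 hook xy 31.0 -10.6 mm z 29.5  F -0.5 1.2 -0.3
b top line [np.float64(-179.5), np.float64(-64.0), np.float64(-64.0), np.float64(-64.5), np.float64(-177.5), np.float64(-177.5)] right end [np.float64(-218.5), np.float64(-63.5), np.float64(-218.5), np.float64(-218.5), np.float64(-218.5), np.float64(-219.5)]
b scene line [np.float64(-177.5), np.float64(-177.0), np.float64(-177.0), np.float64(-20.5), np.float64(-177.5), np.float64(-178.0)] right end [np.float64(-217.0), np.float64(-217.5), np.float64(-175.0), np.float64(-218.0), np.float64(-218.0), np.float64(-218.0)]
```

View pics/d8_scene.png

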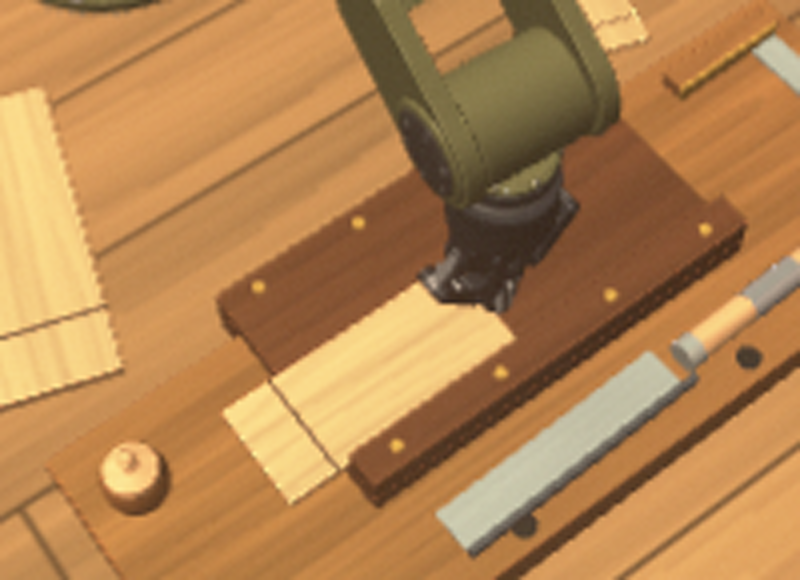

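View pics/d8_top.png

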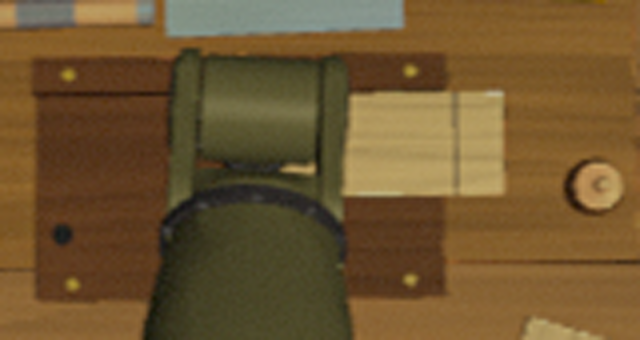

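The line shows 7 to 8 mm clear of the end. I retreat and reseat with a gentle two-finger press against the fence, then look.

Run:
```python
from h import *
env.servo_line(hw(.031,.01,.0295),vel=.08)
env.servo_line(hw(.031,.01,.09),vel=.2)
snap("d9");linepos("c")
env.ungrasp()
env.servo_line(hw(-.055,-.107,.07),vel=.2)
env.servo_line(hw(-.055,-.107,.0168),vel=.08);show("down")
env.servo_line(hw(-.029,-.107,.0168),vel=.05);show()
hx=-.029
while hx<-.0235:
    hx+=.001; env.servo_line(hw(hx,-.107,.0168),vel=.04);f=st()[3];print(round(hx*1e3,1),np.round(f,1),end="; ")
    if f[0]<-3: break
env.servo_line(hw(-.055,-.107,.0168),vel=.08)
env.servo_line(hw(-.055,-.107,.12),vel=.2)
env.servo_line(hw(-.06,.11,.2),vel=.25);show()
snap("e");linepos("e")
for n,b in(("top",(240,180,358,214)),("scene",(220,196,306,280))):
    c=env.camera(n)
    i=c["color"];a=i[165:235,280:370] if n=="top" else i[215:285,210:300]
    cv2.imwrite(f"pics/f_{n}.png",cv2.resize(a,None,fx=8,fy=8,interpolation=cv2.INTER_CUBIC))
```

```text
c top line [np.float64(-179.5), np.float64(-179.5), np.float64(-180.0), np.float64(-44.0), np.float64(-177.5), np.float64(-177.5)] right end [np.float64(-43.5), np.float64(-43.5), np.float64(-218.5), np.float64(-218.0), np.float64(-219.0), np.float64(-219.5)]
c scene line [np.float64(-177.5), np.float64(-177.0), np.float64(-177.0), np.float64(-177.5), np.float64(-177.5), np.float64(-178.0)] right end [np.float64(-217.0), np.float64(-217.5), np.float64(-175.0), np.float64(-218.0), np.float64(-218.0), np.float64(-218.0)]
down t39.6 hook xy -54.7 -107.0 mm z 17.1  F -0.1 -0.1 0.1
 t40.3 hook xy -29.1 -106.9 mm z 16.6  F -0.5 0.8 0.5
-28.0 [ 0.2 -1.1]; -27.0 [-0.1 -0.7]; -26.0 [-0.7 -0.8]; -25.0 [-2.4 -0.7]; -24.0 [-11.  -2.];  t43.8 hook xy -60.2 109.3 mm z 199.2  F 0.1 -0.2 -0.5
e top line [np.float64(-179.5), np.float64(-179.5), np.float64(-180.0), np.float64(-180.0), np.float64(-177.5), np.float64(-177.5)] right end [np.float64(-218.5), np.float64(-218.0), np.float64(-218.5), np.float64(-218.5), np.float64(-218.0), np.float64(-219.5)]
e scene line [np.float64(-177.5), np.float64(-177.0), np.float64(-177.0), np.float64(-177.5), np.float64(-177.5), np.float64(-178.0)] right end [np.float64(-217.0), np.float64(-217.5), np.float64(-176.5), np.float64(-218.0), np.float64(-218.0), np.float64(-217.0)]
```

View pics/e_scene.png

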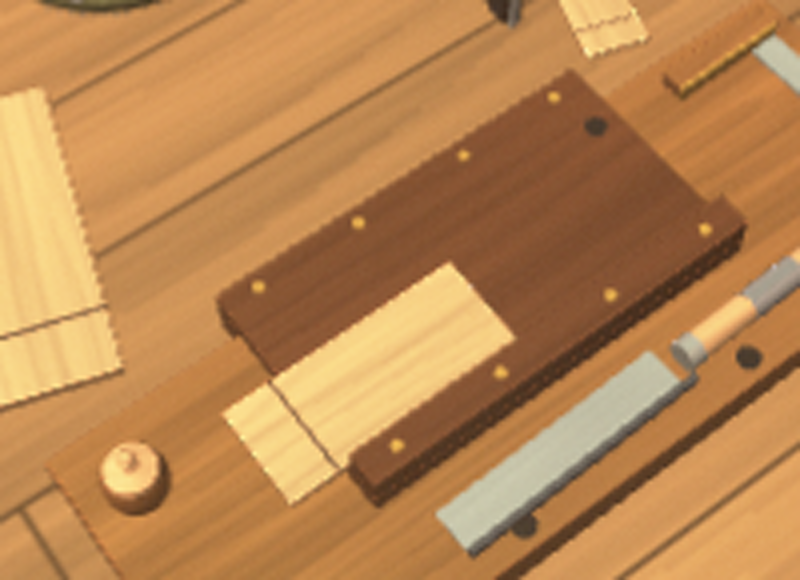

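View pics/f_top.png

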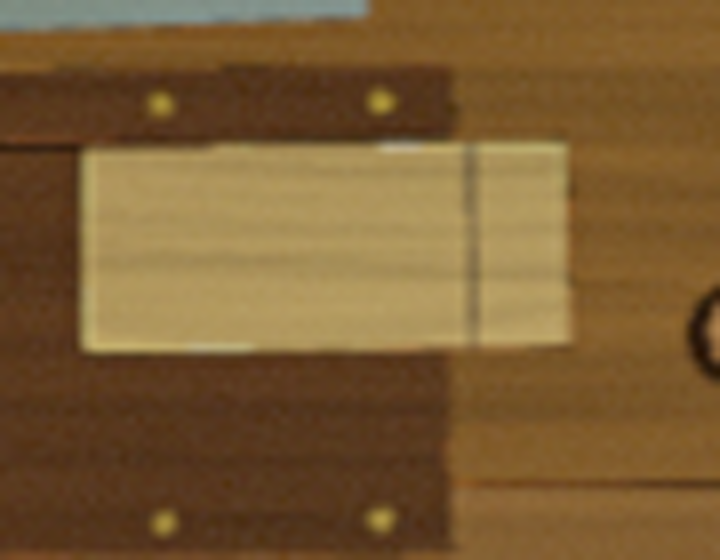

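View pics/f_scene.png

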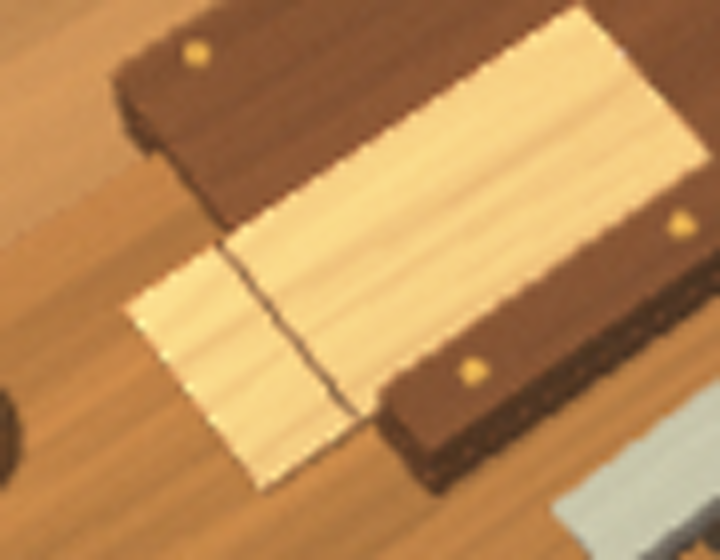

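In the top crop the line (x≈471) lies about 8 mm beyond the hook's end (x≈450). The blank is flush with the fence along y≈145, nothing else has moved, and the arm is clear. I'm handing the job in.

```bash
python3 -c "
from h import *
env.finish_job();print(env.read_state()['time'])"
```

```text
the job is handed in; nothing more can be done
the job is handed in; nothing more can be done
```

The middle-sized blank now lies flat against the fence with its pencil line about 7–9 mm clear of the hook's right-hand end. I handed the job in at about 44 s of the 61 s allowed, with the arm clear of everything.

- **Pushes:** I pushed the blank to the fence with the two open fingertips, slid it along the fence with the fingers shut, then pressed it gently against the fence once more.
- **Last checks:** Both cameras put the line 7–10 mm beyond the end of the hook along its whole length. The blank looked flush with the fence. The square, saw and turned box showed no movement in the last views. Those crops did not cover the mallet, plane or bowl, and the arm went near none of them.
- **What went wrong:** My first push passed over the blank without moving it, because the fingertips stood about 36 mm higher than the tool data says. I found the true height with light guarded touches on the hook's base, up to about 8 N.
- **Forces and disagreement:** The final press peaked at about 11 N, more than I aimed for but well under the limits. The two cameras disagreed by up to 2–3 mm on the line's position, which is within the calibration and the pixel size.

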